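# Refit a clevis pin and its spring cotter

### The arm

A 6-joint arm with a two-finger parallel gripper is mounted at the origin on a cart in front of the work surface, level with it; the furniture and walls round the work are solid. World frame = base frame: x ahead of the robot, y to its left, z up, the work surface at z = 0. Lengths are in mm, angles in rad, forces in N, time in s.
With the tool pointing down it reaches from about 275 to 750 mm from the base axis. Payload 10.2 kg.
Tool frame: the origin (TCP) lies at the very end of the fingers, on their centre line; the grasp point (between the pads) lies 19 mm behind it; z points along the fingers, y is the line along which they close (so a half turn about z gives the same grasp; the last joint's range is limited). The gripper opens to 85 mm and grips with 20 to 120 N. Pads are 22 mm wide; open, the fingers measure 114 mm over their backs; the gripper's body (76 mm by 85 mm) begins 54 mm behind the grasp point. The pads swing forward as they close: fully open they stand 13 mm farther back than shut.
Start: joints at [-1.451, 0.313, 1.498, -0, 1.331, -0.223], TCP at [176.453, -494.465, 231.294] pointing down, gripper open.
Joint ranges: [-2.94, 2.94], [-0.97, 2.17], [0.19, 2.56], [-1.23, 4.37], [0.02, 3.11], [-2.88, 2.88]. Speed limits (rad/s): [2.39, 2.39, 3.01, 3.14, 3.14, 3.14].

### API

Orientations are given as a unit quaternion [w, x, y, z].
In Python, from rig import monitor, eyes, job gives the robot as it stands. The module is installed in compiled form; this text tells all that it offers.
- The arm moves only by the tool send_rows, never from a script. Its argument "targets" is one flat list of numbers, 7 for each row, row after row: the turn, a rotation vector about the tool's x, y, z in degrees, then the shift along the tool's x, y, z in units of 60 mm (1.0 is 60 mm), then the opening, from -1 (shut) to 1 (fully open), so that 0 is half open. A call has 1 to 5 rows; each row shifts and turns the commanded pose from where the row before left it, along the tool's axes as they then stand; what a row does not reach is not made up. A row lasts 1/8 s, in which the tool goes at most 62.5 mm and 10.7 degrees, less where a joint would pass 70% of its speed; a pose out of reach is approached as far as the arm can. A call is refused whole if a number of a shift passes 1 or a number of a turn 10.7, either way. A call with a gripper value outside its range is refused whole. The fingers move at their own pace and stop on an object; "newtons" is the grip in N (left out, the last holds). Time passes only in rows, so rows that do not move let the fingers close. It gives the time, the measured TCP pose, the force, the opening and the grip force at its end, in the units of the state.
- monitor.sense(): the state, without advancing time (a new reading comes with each control period).
- eyes.capture(name): name is "scene" or "top" or "wrist"; returns a dict with "img" (420x560x3 uint8, red, green, blue), "K" (3x3 intrinsics, pixels), "R" (3x3) and "t" (3): a world point X has camera coordinates R X + t. Camera axes: x right, y down, z forward; pixel columns grow to the right and rows downward; lengths in mm; the calibration is good to about 2 mm. A picture is of the moment at which its call begins. There is no depth.
- job.finish_job(): hands the job in; it is judged then, once.
The state is a dict: "time_s": time; "joints": joint angles; "dq": joint speeds; "tau": joint torques, N m; "eef_pos": TCP position; "ee_rot": TCP orientation; "force": force on the tool from outside, world axes, zero at the start; "wrist_torque": the same for the moment, N m; "grip_width": opening from 0.0 (shut) to 1.0 (fully open); "grip_force": force on a finger pad.
Only numpy, scipy, OpenCV 4.12 (cv2) and the standard library are available. Lean on these libraries where they do the work, as an engineer would, in place of code of your own. Each camera call takes 0.05 s, during which the arm holds its last target. There are 200 camera calls.

### The job

Finish the lift linkage on the analyser's deck: gently press its half-drawn clevis pin fully home so that the head lies against the fork, then take the spring cotter from its rack and push its straight leg down through the pin's cross hole until the bow snaps round the pin. The pin may have rolled, so feel for the hole and turn it upright with the leg's tip; never force pin or cotter, leave the cotter fully seated, and do not disturb the loose sample tube, vial, pen and screwdriver.

Things in the scene. Friction and masses are not known exactly. Their poses are not given: they have to be found in the camera images.
- linkage: Fixed linkage unit: grey base plate 188 x 64 mm, 8 thick; origin under the pin's middle, on the deck. x runs from the fork to the air cylinder (up to 85 mm high, ends at x = 118), y along the pin. Fork ears reach from y = -16 to +14, 14 mm above and below the pin's axis, which is level at height 52 mm. Blue lever and pivot at x = 0 to -57.
- pin_head (a point): Centre of the outer face of the clevis pin's dark head (30 mm across, 5 thick), on the pin's axis at height 52 mm, on the linkage's +y side; point y = linkage y = away from the fork. Push it along -y: the pin slides with about 5 N of friction. Home, the head lies against the fork and stops hard, this point 19.5 mm from the linkage's middle.
- pin_cross (a point): Centre of the cross hole, on the pin's axis 43.5 mm behind pin_head (moves with the pin, not with its roll). Hole 6.2 mm wide (6.4 along the pin) through the 20 mm pin. Home, it lies 8 mm outside the fork on the linkage's -y side; drawn, it is hidden in the fork. The pin's end is 10 mm further. The leg reaches 27 mm below the axis; 44 mm are free.
- pin (a joint): How far the pin is drawn out (m): 0 = home; starts 0.016 to 0.026. Its shank also rolls: the cross hole starts leaning up to 0.6 rad to either side of upright (mouth up to 6 mm towards linkage +x or -x), unmeasured. A leg tip 2 to 4 mm inside the mouth rolls it upright with about 3 N sideways (the grip yields: lead it 1 to 3 mm past centre). Over 35 N on pin or cotter spoils them.
- clip: Spring cotter (hair pin), 4.5 mm bright wire, 37 g. Origin on the straight leg's axis where the pin's axis comes to lie when seated. z runs up the leg to the eye, x to the bow, y across its thickness. Square-cut leg tip at z = -27 mm (4 mm across), bow's flared end at x = 15, z = -27. In the slot it stands upright, tip 8 mm over the deck. Either way round fits the pin.
- clip_eye (a point): Centre of the cotter's double-coil eye (21.5 mm across, 9 mm thick in y, the place to grip), at x = 8.5, z = 36 mm of the cotter; leg and bow are only 4.5 mm thick. In the rack about 71 mm over the deck.
- clip_bow (a joint): Opening of the cotter's sprung bow about the eye (rad), 0 = closed. Pushing the leg home spreads it to about 0.1 with a push of roughly 6 to 12 N; 24 mm before seated the bow first touches the pin, and it snaps back below 0.04 as it closes round the pin. Pushing on after that rises steeply.
- clip_rack: Fixed blue plastic rack 52 (x) x 66 (y) x 30 mm for cotters, origin under its centre; three slots along x, 6.2 mm wide, 30 long, 22 deep, at y = -20, 0 and 20. The cotter stands in the middle one.
- screwdriver: Bystander: cross-tip screwdriver with red handle, 24 x 160 x 24 mm, lying; origin at its middle on the deck, length along y.
- sample_tube: Bystander: capped sample tube, 16 x 99 x 16 mm, lying; origin at its middle on the deck, length along y.
- vial: Bystander: brown calibrator vial with violet cap, 22 mm across, 45 high, upright; origin under it.
- pen: Bystander: white marker pen with black cap, 17 x 135 x 16 mm, lying; origin at its middle on the deck, length along y.

How it is judged:
By the outcome, as a careful person would: the job done as asked, in the order asked, and still so for the second after the job is handed in, with the robot touching nothing.
It also fails if it takes over 72 s, if anything falls off the work surface, if the arm or the gripper's body presses on something with over 40 N, if the wrist force passes 120 N, or if a joint passes its speed limit or range.

## Working session

There is one attempt and no reset: what is moved stays moved. The work goes in short steps, Python scripts to look and compute and a tool call to move; the robot and the scene stay as the last step left them, time stands still between calls to the robot, and variables do not carry over. Pictures are saved under pics/ and viewed, at most 10 in all, crops included, and the job is handed in when it is done.

Besides the shell and the picture viewer there is one more tool, called after "Request:" as name(argument=value, ...), one argument or row to a line, values as JSON. send_rows: Moves the arm, as the interface text tells. Its arguments: {"type":"object","properties":{"targets":{"type":"array","items":{"type":"number"}},"newtons":{"type":"number"}},"required":["targets"]}

```bash
mkdir -p pics
cat > h.py <<'E'
import numpy as np, cv2, pickle
from rig import monitor, eyes, job
from scipy.spatial.transform import Rotation as Rn
def cap(n,f):
    d=eyes.capture(n); pickle.dump(d,open(f'pics/{f}.pkl','wb')); cv2.imwrite(f'pics/{f}.png',d['img'][:,:,::-1]); return d
def ld(f): return pickle.load(open(f'pics/{f}.pkl','rb'))
def ray(d,u,v,z):
    "point at height z"
    r=d['R'].T@np.linalg.inv(d['K'])@np.array([u,v,1.]); c=-d['R'].T@d['t']
    return c+r*(z-c[2])/r[2]
def proj(d,X):
    p=d['K']@(d['R']@np.array(X,float)+d['t']); return p[:2]/p[2]
def crop(f,x0,y0,x1,y1,s,o): 
    i=cv2.imread(f'pics/{f}.png')[y0:y1,x0:x1]; cv2.imwrite(f'pics/{o}.png',cv2.resize(i,None,fx=s,fy=s,interpolation=cv2.INTER_CUBIC))
def R0():
    q=monitor.sense()['ee_rot']; return Rn.from_quat([q[1],q[2],q[3],q[0]]).as_matrix()
E
python3 - <<'E'
from h import *
a=cap('top','top0'); b=cap('scene','scene0')
im=np.hstack([a['img'],b['img']])
cv2.imwrite('pics/both.png',cv2.resize(np.vstack([a['img'],b['img']])[:,:,::-1],None,fx=.714,fy=.714))
print(monitor.sense()); print(R0().round(3))
for d in(a,b): print(d['K'].round(0).tolist(),(-d['R'].T@d['t']).round(),d['R'].round(2).tolist())
E
```

```text
{'time_s': 0.1, 'joints': array([-1.45138817e+00,  3.13386502e-01,  1.49831840e+00,  6.03040225e-06,
        1.33099862e+00, -2.23374871e-01]), 'dq': array([ 1.81421643e-03, -2.06822115e-03, -9.75567266e-04, -8.39466468e-04,
       -2.17408150e-05,  1.00550245e-03]), 'tau': array([ 1.83575401e-03, -4.12901330e+01, -2.60144913e+01, -2.55222403e-04,
        2.95384445e-03, -7.51732586e-06]), 'eef_pos': array([ 176.43385674, -494.23907969,  230.81224316]), 'ee_rot': array([-5.54528281e-04,  9.85348364e-01,  1.70552905e-01,  3.17847232e-05]), 'force': array([-0.64663506, -0.63522558,  0.03452958]), 'wrist_torque': array([ 0.01381351, -0.00197524,  0.03402971]), 'grip_force': 0.0, 'grip_width': 1.0064232719535395}
[[ 0.942  0.336 -0.   ]
 [ 0.336 -0.942  0.001]
 [ 0.    -0.001 -1.   ]]
[[458.0, 0.0, 281.0], [0.0, 458.0, 214.0], [0.0, 0.0, 1.0]] [ 305.  103. 1320.] [[-0.02, -1.0, 0.01], [-0.98, 0.02, -0.19], [0.19, -0.01, -0.98]]
[[477.0, 0.0, 284.0], [0.0, 477.0, 212.0], [0.0, 0.0, 1.0]] [-87. 408. 826.] [[-0.43, -0.9, 0.01], [-0.66, 0.3, -0.68], [0.62, -0.3, -0.73]]
```

View pics/both.png

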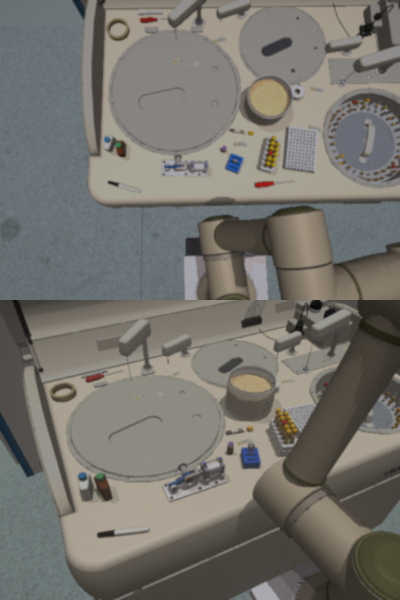

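The top view shows the linkage near full-resolution pixel (259,235), the blue rack near (328,228), the vial near (312,208) and the pen at left. I'll enlarge the work region next.

Run:
```python
from h import *
crop('top0',215,180,415,270,4,'t1'); crop('scene0',220,180,380,290,5,'s1')
a=ld('top0')
for u,v in[(259,235),(328,228),(312,208)]: print(ray(a,u,v,30).round())
```

```text
[493. 149.  30.]
[509. -48.  30.]
[568.  -5.  30.]
```

View pics/t1.png

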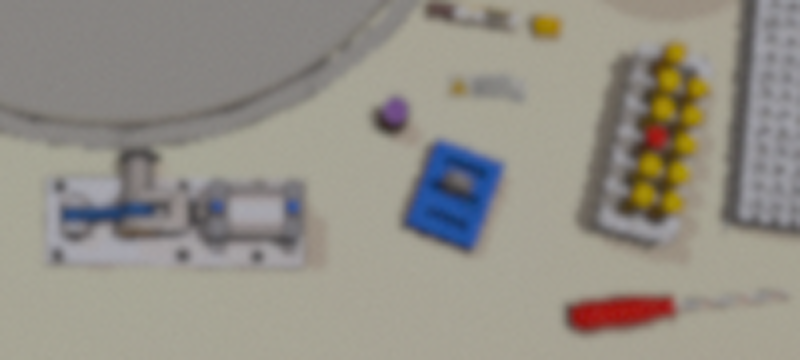

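View pics/s1.png

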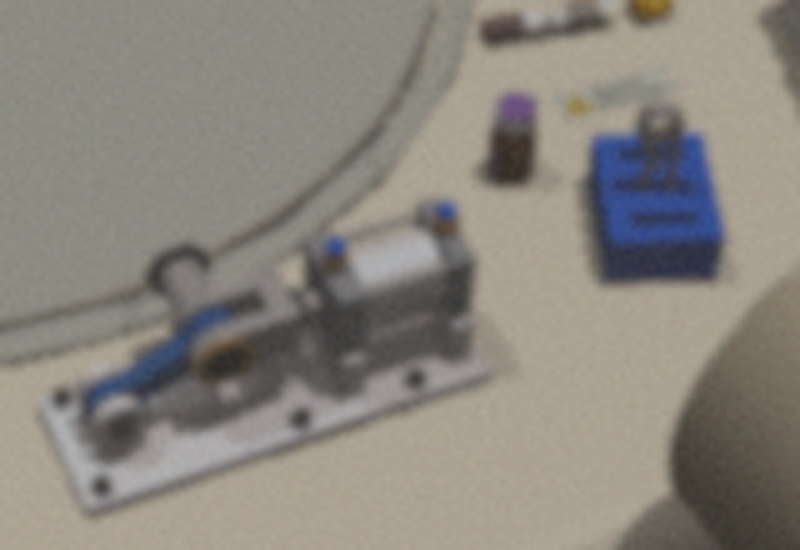

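The top crop shows plate corners at crop pixels (48,180), (45,265), (303,265) and (305,180), and the pin head at (140,158) facing away from the robot. The rack corners are at (437,140), (503,162), (470,250) and (405,225), with the cotter's eye at (458,178).

Run:
```python
from h import *
a=ld('top0')
f=lambda x,y,z: ray(a,215+x/4,180+y/4,z)
P=[f(*c,8) for c in[(48,180),(45,265),(303,265),(305,180)]]
for p in P: print(p.round(1))
ex=(P[2]+P[3]-P[0]-P[1])/2; print('len',np.linalg.norm(ex)); ex/=np.linalg.norm(ex); c=sum(P)/4
print('link ex',ex,'origin',c-24*ex)
print('head',f(140,155,52))
Q=[f(*c,30) for c in[(437,140),(503,162),(470,250),(405,225)]]
for q in Q: print(q.round(1))
print('rack c',sum(Q)/4,'eye',f(458,178,75)); d=(Q[1]-Q[0]+Q[2]-Q[3]); print('slot dir',d/np.linalg.norm(d))
print('vial',f(393,112,45))
for n in ['wrist']:
  w=cap('wrist','w0'); print(w['K'][0,0],'cam in tool',R0().T@(-w['R'].T@w['t']-monitor.sense()['eef_pos']), (R0().T@w['R'].T).round(2).tolist())
```

```text
[527.  241.8   8. ]
[465.1 243.9   8. ]
[461.4  58.5   8. ]
[523.3  55.5   8. ]
len 185.8746066623833
link ex [-0.02007477 -0.99979848  0.        ] origin [494.68583249 173.92215042   8.        ]
head [536.08891245 172.58006312  52.        ]
[546.8 -39.1  30. ]
[529.9 -85.8  30. ]
[467.  -59.5  30. ]
[485.8 -14.   30. ]
rack c [507.39643503 -49.59244418  30.        ] eye [511.46559978 -47.64131893  75.        ]
slot dir [-0.36172852 -0.93228347  0.        ]
vial [564.88765675  -6.98755931  45.        ]
343.1689103248805 cam in tool [  75.51919686   -0.44684725 -142.36977884] [[-0.0, -0.96, -0.3], [1.0, -0.0, -0.0], [0.0, -0.3, 0.96]]
```

Request:
send_rows(
  targets=[0,0,-9.9,0,0,0,-1,0,0,-9.9,0,0,0,-1,0,0,-9.9,0,0,0,-1,0,0,-9.9,0,0,0,-1,0,0,-9.9,0,0,0,-1],
  newtons=60,
)

```text
time_s: 0.78
eef_pos: [176.4, -494.3, 231.0]
ee_rot: [-0.0, 0.822, 0.57, 0.0]
force: [-0.0, -0.6, -0.6]
grip_width: -0.001
grip_force: 0.0
```

Request:
send_rows(
  targets=[0,0,-9.9,0,0,0,-1,0,0,-9.9,0,0,0,-1,0,0,0,0.8,0.46,0,-1,0,0,0,0.8,0.46,0,-1,0,0,0,0.8,0.46,0,-1],
)

```text
time_s: 1.4
eef_pos: [262.5, -350.4, 231.1]
ee_rot: [-0.0, 0.714, 0.7, 0.0]
force: [0.3, -0.8, -0.2]
grip_width: -0.001
grip_force: 0.0
```

Request:
send_rows(
  targets=[0,0,0,0.8,0.46,0,-1,0,0,0,0.8,0.46,0,-1,0,0,0,0.8,0.46,0,-1,0,0,0,0.8,0.46,0,-1,0,0,0,0.8,0.46,0,-1],
)

```text
time_s: 2.02
eef_pos: [404.9, -112.9, 231.3]
ee_rot: [0.0, 0.714, 0.7, 0.0]
force: [0.8, -1.1, 0.4]
grip_width: 0.0
grip_force: 0.0
```

Request:
send_rows(
  targets=[0,0,0,0.8,0.46,0,-1,0,0,0,0.8,0.46,0,-1,0,0,0,0.8,0.46,0,-1,0,0,0,0.8,0.46,0,-1,0,0,0,0,0,0,-1],
)

```text
time_s: 2.65
eef_pos: [518.8, 78.0, 230.5]
ee_rot: [-0.0, 0.712, 0.702, -0.0]
force: [-0.7, -0.9, 0.3]
grip_width: 0.005
grip_force: 0.0
```

Run:
```python
from h import *
w=cap('wrist','w1');s=monitor.sense();print(s['eef_pos'],s['joints'],s['force']);print(R0().round(3)); crop('w1',0,0,560,420,1.4,'w1b')
print('head proj',proj(w,(536,173,52)),proj(w,(494.7,173.9,66)))
```

```text
[518.25307557  76.38167235 230.64875531] [-7.74740548e-02  3.11500519e-01  1.50131405e+00 -1.46936173e-04
  1.32994909e+00 -6.14495640e-02] [ 0.18076906 -0.82910953  0.42418197]
[[ 0.016  1.    -0.001]
 [ 1.    -0.016 -0.   ]
 [-0.    -0.001 -1.   ]]
head proj [301.43380042  83.75703883] [252.981753    82.36002136]
```

View pics/w1b.png

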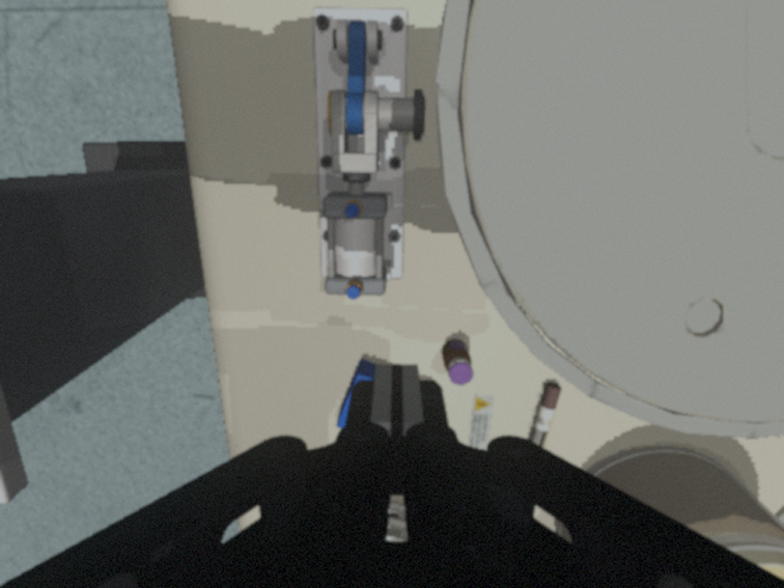

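The wrist view shows the drawn pin head's outer face at about (303,82) full-resolution, matching the predicted (301,84). The carousel rim starts about 10 px beyond it, so I'll check its height by parallax.

Run:
```python
from h import *
a=ld('top0');w=ld('w1')
for z in(0,10,20,30,40): print(z,'outer',ray(w,313,82,z)[:2].round(1),ray(a,215+140/4,180+146/4,z)[:2].round(1),'inner',ray(w,329,75,z)[:2].round(1),ray(a,215+130/4,180+126/4,z)[:2].round(1))
print('head',ray(w,302.9,82,52),'plate',[ray(w,u/1.4,v/1.4,8).round(1) for u,v in[(314,9),(407,10),(402,278),(322,278)]])
print('ears', ray(w,330/1.4,113/1.4,52), 'pin axis top', ray(w,400/1.4,98/1.4,52),ray(w,400/1.4,131/1.4,52))
```

```text
0 outer [550.4 177.6] [552.3 175.4] inner [566.5 184. ] [567.3 182.6]
10 outer [549.6 176.9] [550.4 174.8] inner [565.3 183.1] [565.3 182. ]
20 outer [548.8 176.3] [548.5 174.3] inner [564.  182.3] [563.4 181.4]
30 outer [547.9 175.7] [546.6 173.7] inner [562.8 181.5] [561.4 180.8]
40 outer [547.1 175. ] [544.8 173.2] inner [561.5 180.7] [559.4 180.2]
head [537.28341617 174.42257222  52.        ] plate [array([465.8, 244.8,   8. ]), array([528.2, 243.2,   8. ]), array([522.6,  57.5,   8. ]), array([459.8,  58.5,   8. ])]
ears [478.5173785  176.39021625  52.        ] pin axis top [522.36576432 184.3985013   52.        ] [522.10863674 165.08254062  52.        ]
```

Request:
send_rows(
  targets=[0,0,0,0.81,0.35,0,-1,0,0,0,0.81,0.36,0,-1,0,0,0,0,0,0.9,-1,0,0,0,0,0,0.9,-1,0,0,0,0,0,0.5,-1],
)

```text
time_s: 3.32
eef_pos: [561.3, 170.3, 90.6]
ee_rot: [-0.001, 0.714, 0.7, -0.002]
force: [-0.6, 0.6, -0.1]
grip_width: 0.003
grip_force: 0.0
```

Request:
send_rows(
  targets=[0,0,0,0,0,0.4,-1,0,0,0,0,0,0.2,-1,0,0,0,0,0,0.2,-1,0,0,0,0,0,0,-1,0,0,0,0,0,0,-1],
)

```text
time_s: 3.95
eef_pos: [563.0, 171.7, 46.0]
ee_rot: [0.0, 0.714, 0.701, 0.0]
force: [0.2, -0.6, 0.7]
grip_width: 0.001
grip_force: 0.0
```

Run:
```python
from h import *
w=cap('wrist','w2');cap('top','t2');s=monitor.sense();print(s['eef_pos'],s['force']);crop('t2',215,190,300,255,4.5,'t2b'); 
i=cv2.imread('pics/t2b.png'); j=cv2.resize(w['img'][:,:,::-1],None,fx=.7,fy=.7); o=np.zeros((294,800,3),np.uint8); o[:i.shape[0],:i.shape[1]]=i[:294]; o[:,400:792]=j; cv2.imwrite('pics/c2.png',o)
```

```text
[563.00993434 171.76478676  46.02661013] [-0.54521897  0.49523475 -0.04448392]
```

View pics/c2.png

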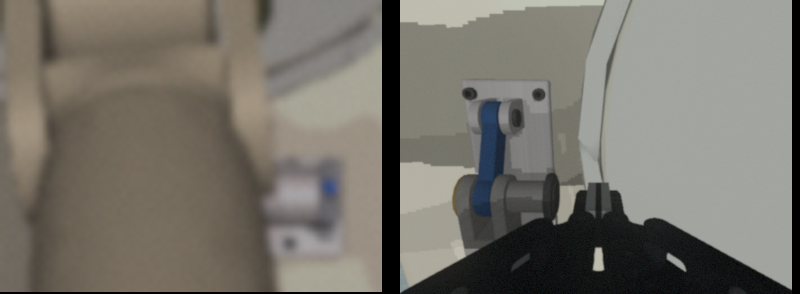

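The wrist view shows the shut fingers about 10 mm beyond the head face, level with it and clear of the rim.

Request:
send_rows(
  targets=[0,0,0,0.03,-0.08,0.05,-1,0,0,0,0,-0.08,0,-1,0,0,0,0,-0.05,0,-1,0,0,0,0,-0.05,0,-1,0,0,0,0,-0.05,0,-1],
)

```text
time_s: 4.68
eef_pos: [544.8, 173.9, 42.5]
ee_rot: [0.001, 0.714, 0.7, 0.001]
force: [5.0, 1.1, -3.0]
grip_width: -0.0
grip_force: 2.6
```

Request:
send_rows(
  targets=[0,0,0,0,-0.04,0,-1,0,0,0,0,-0.04,0,-1,0,0,0,0,-0.04,0,-1,0,0,0,0,-0.03,0,-1,0,0,0,0,-0.03,0,-1],
)

```text
time_s: 5.3
eef_pos: [534.0, 174.2, 42.5]
ee_rot: [0.001, 0.714, 0.7, 0.001]
force: [5.6, 1.8, -2.8]
grip_width: 0.001
grip_force: 2.5
```

Request:
send_rows(
  targets=[0,0,0,0,-0.02,0,-1,0,0,0,0,-0.02,0,-1,0,0,0,0,-0.015,0,-1,0,0,0,0,0,0,-1],
)

```text
time_s: 5.8
eef_pos: [530.7, 174.3, 42.5]
ee_rot: [0.001, 0.714, 0.7, 0.001]
force: [4.6, 2.1, -3.7]
grip_width: 0.003
grip_force: 2.4
```

Request:
send_rows(
  targets=[0,0,0,0,-0.015,0,-1,0,0,0,0,-0.01,0,-1,0,0,0,0,0,0,-1],
)

```text
time_s: 6.18
eef_pos: [529.1, 174.3, 42.5]
ee_rot: [0.0, 0.714, 0.7, 0.001]
force: [6.2, 2.5, -2.6]
grip_width: -0.001
grip_force: 2.3
```

Request:
send_rows(
  targets=[0,0,0,0,-0.01,0,-1,0,0,0,0,-0.005,0,-1,0,0,0,0,0,0,-1],
)

```text
time_s: 6.55
eef_pos: [528.3, 174.4, 42.5]
ee_rot: [0.001, 0.714, 0.7, 0.001]
force: [5.4, 1.1, -2.8]
grip_width: 0.002
grip_force: 2.4
```

Request:
send_rows(
  targets=[0,0,0,0,-0.01,0,-1,0,0,0,0,0,0,-1],
)

```text
time_s: 6.8
eef_pos: [527.6, 174.4, 42.5]
ee_rot: [0.001, 0.714, 0.7, 0.001]
force: [4.4, 2.4, -2.0]
grip_width: 0.006
grip_force: 2.3
```

Request:
send_rows(
  targets=[0,0,0,0,-0.008,0,-1,0,0,0,0,-0.004,0,-1,0,0,0,0,0,0,-1],
)

```text
time_s: 7.18
eef_pos: [527.4, 174.4, 42.6]
ee_rot: [0.001, 0.714, 0.7, 0.001]
force: [7.9, 2.2, -3.9]
grip_width: -0.005
grip_force: 3.6
```

Request:
send_rows(
  targets=[0,0,0,0,-0.008,0,-1,0,0,0,0,-0.004,0,-1,0,0,0,0,0,0,-1],
)

```text
time_s: 7.55
eef_pos: [527.4, 174.4, 42.7]
ee_rot: [0.001, 0.714, 0.7, 0.002]
force: [10.9, 1.8, -6.2]
grip_width: -0.002
grip_force: 5.2
```

Run:
```python
from h import *
w=cap('wrist','w3');s=monitor.sense();print(s['eef_pos'],s['force']);crop('w3',60,180,340,340,2.8,'w3b')
```

```text
[527.38150583 174.38568443  42.66227433] [10.63979111  3.29228942 -6.3372852 ]
```

View pics/w3b.png

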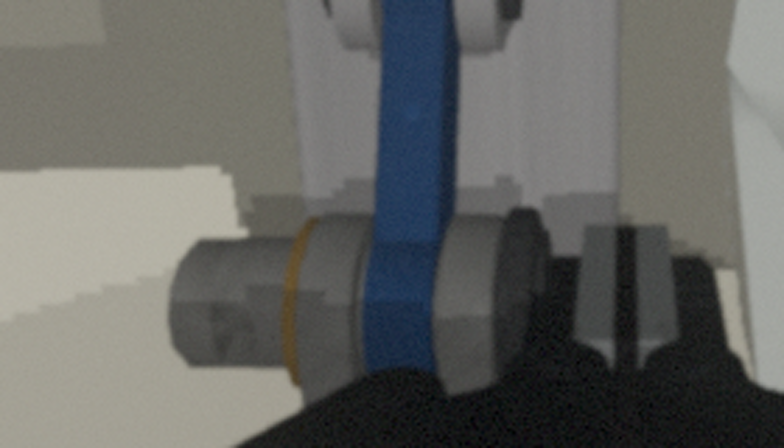

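The wrist view confirms the pin is home: the head is against the fork and the shank is out on the near side, with a dark hole mouth near crop (235,315). The force rose to about 11 N with no further movement. I'll retreat and look at the hole on the way to the rack.

Request:
send_rows(
  targets=[0,0,0,0,0.1,0,-1,0,0,0,0,0.15,0,-1,0,0,0,0,0,-0.5,-1,0,0,0,0,0,-0.9,-1,0,0,0,-0.3,-0.4,-0.1,-1],
)

```text
time_s: 8.22
eef_pos: [518.4, 156.7, 135.7]
ee_rot: [0.002, 0.713, 0.701, 0.003]
force: [1.2, -0.5, 0.1]
grip_width: -0.0
grip_force: 0.0
```

Request:
send_rows(
  targets=[0,0,0,-0.7,-0.7,0,-1,0,0,0,0,0,0,-1,0,0,0,0,0,0,-1],
)

```text
time_s: 8.6
eef_pos: [474.4, 115.2, 132.8]
ee_rot: [0.0, 0.714, 0.7, 0.0]
force: [0.6, -0.2, 0.5]
grip_width: 0.001
grip_force: 0.0
```

Run:
```python
from h import *
w=cap('wrist','w4');s=monitor.sense();print(s['eef_pos'],s['force'])
p=proj(w,(470,175,62)).round().astype(int);print(p);x,y=max(p[0]-70,0),max(p[1]-50,0); print(x,y); crop('w4',x,y,x+140,y+100,5.6,'w4b')
```

```text
[474.51691441 115.41296595 132.6264191 ] [ 0.4890988   0.09914543 -0.14978819]
[274 135]
204 85
```

View pics/w4b.png

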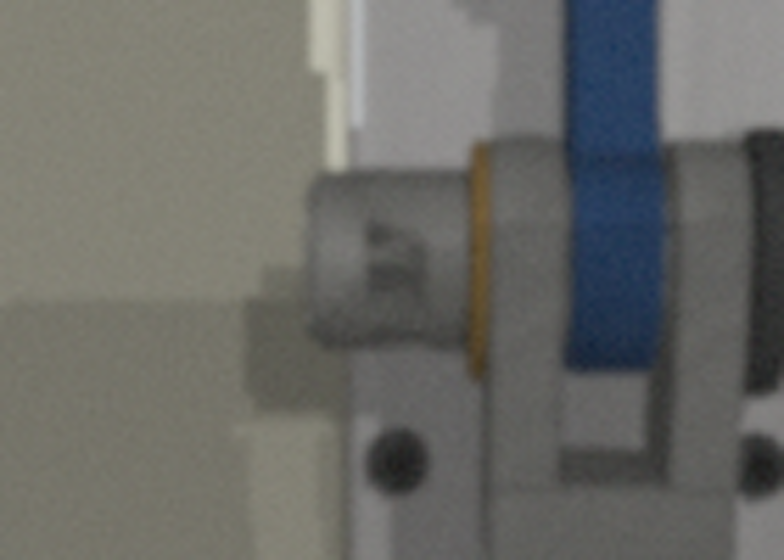

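The close view shows the pin's near end at crop x≈310, top and bottom edges at rows 172 and 348, and the hole mouth centred near (397,255).

Run:
```python
from h import *
w=ld('w4'); g=lambda u,v,z: ray(w,204+u/5.6,85+v/5.6,z).round(1)
print('cam',(-w['R'].T@w['t']).round(1))
for z in(58,60,61,62): print('mouth',z,g(397,255,z))
print('edges',g(400,172,52),g(400,348,52),'end',g(308,260,52),'ear faces',g(492,200,60),g(748,200,60),'head outer?')
print('headtop', proj(w,(514,174,66)))
```

```text
cam [475.2 191.3 275.2]
mouth 58 [470.3 177.3  58. ]
mouth 60 [470.4 177.4  60. ]
mouth 61 [470.4 177.5  61. ]
mouth 62 [470.4 177.5  62. ]
edges [470.8 185.9  52. ] [470.2 166.5  52. ] end [460.1 176.5  52. ] ear faces [480.8 183.   60. ] [508.5 182.4  60. ] head outer?
headtop [347.95389211 135.52115143]
```

Request:
send_rows(
  targets=[0,0,0,-0.885,0.05,-0.1,0,0,0,0,-0.885,0.05,-0.1,0,0,0,0,-0.885,0.05,-0.1,0,0,0,0,-0.885,0.05,0,0,0,0,10.15,0,0,0,0],
)

```text
time_s: 9.28
eef_pos: [482.6, -100.4, 150.3]
ee_rot: [0.001, 0.775, 0.632, 0.0]
force: [0.2, 0.2, 0.2]
grip_width: 0.495
grip_force: 0.0
```

Request:
send_rows(
  targets=[0,0,10.15,0,0,0,0,0,0,0,0,0,0,0,0,0,0,0,0,0,0],
)

```text
time_s: 9.65
eef_pos: [482.0, -97.2, 150.3]
ee_rot: [0.0, 0.825, 0.566, 0.0]
force: [0.4, -0.2, 0.4]
grip_width: 0.503
grip_force: 0.0
```

Run:
```python
from h import *
w=cap('wrist','w5');s=monitor.sense();print(s['eef_pos'],s['grip_width'],R0().round(3).tolist())
p=proj(w,(507,-50,50)).round().astype(int);print(p); x,y=max(p[0]-100,0),max(p[1]-75,0); print(x,y); crop('w5',x,y,x+200,y+150,4,'w5b')
```

```text
[481.87974259 -97.23988905 150.28372173] 0.4994820932170726 [[0.361, 0.933, 0.0], [0.933, -0.361, -0.0], [0.0, 0.0, -1.0]]
[293 141]
193 66
```

View pics/w5b.png

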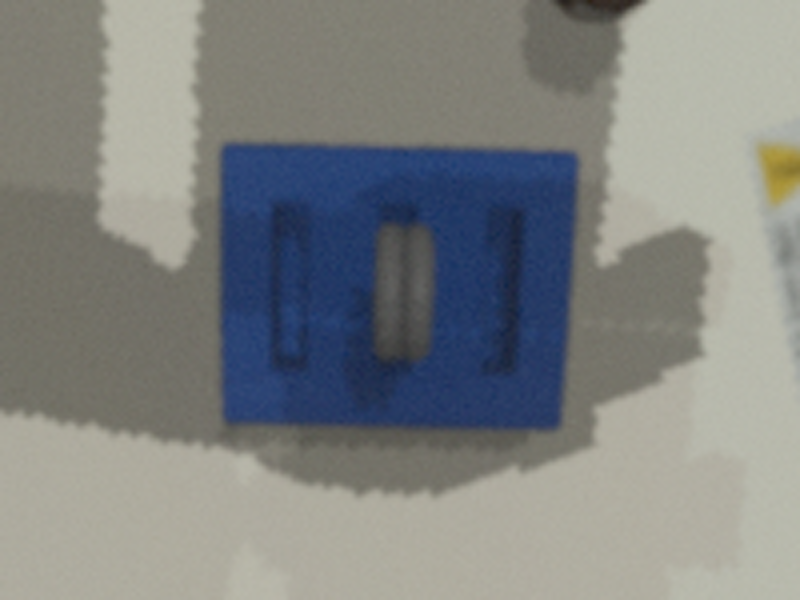

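The crop shows the eye edge-on, centred near (405,291), with the slot running vertically in the image, so the yaw matches.

Run:
```python
from h import *
w=ld('w5'); g=lambda u,v,z: ray(w,193+u/4,66+v/4,z)
e=g(405,291,71); s=monitor.sense(); print('eye',e,[g(u,v,71).round(1) for u,v in[(405,220),(405,362),(375,291),(435,291)]])
d=g(401,372,30)-g(401,205,30); print('slotc',g(400,288,30),[ (g(u1,v1,30)-g(u0,v0,30))[:2].round(1) for u0,v0,u1,v1 in[(222,145,225,425),(578,155,560,428),(222,145,578,155),(225,425,560,428)]])
print('tool shift mm',R0().T@(e-s['eef_pos']), 'rack c',sum(g(u,v,30) for u,v in[(222,145),(225,425),(578,155),(560,428)])/4)
c=cap('scene','s5'); p=proj(c,e).astype(int); print(p); crop('s5',p[0]-25,p[1]-25,p[0]+25,p[1]+25,8,'s5b')
```

```text
eye [508.59398304 -46.92739151  71.        ] [array([512.4, -36.8,  71. ]), array([504.6, -57.4,  71. ]), array([504.2, -45.2,  71. ]), array([513. , -48.6,  71. ])]
slotc [507.86777155 -49.90156327  30.        ] [array([-19.5, -47.7]), array([-19.2, -46.5]), array([ 59.9, -25.1]), array([ 60.2, -24. ])]
tool shift mm [56.56364429  6.73900703 79.28459189] rack c [506.93596559 -50.38831993  30.        ]
[351 204]
```

View pics/s5b.png

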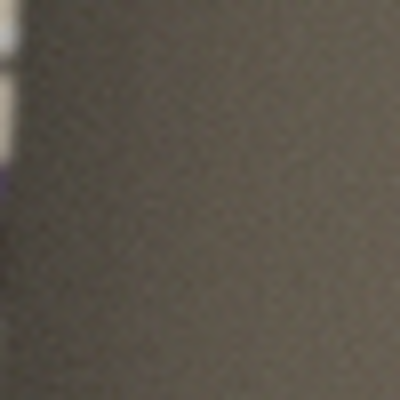

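The scene view is blocked by the arm, so it shows only the arm. The eye measures about 8.8 × 22 mm at (508.6,-46.9), which fits the given sizes. I'll go down and grip it.

Request:
send_rows(
  targets=[0,0,1.1,0,0,0,0,0,0,0,0.945,0.095,0,0,0,0,0,0,0,0.8,0,0,0,0,0,0,0.5,0,0,0,0,0,0,0.288,0],
)

```text
time_s: 10.38
eef_pos: [507.9, -46.8, 53.5]
ee_rot: [-0.001, 0.831, 0.556, -0.001]
force: [0.1, -0.3, 0.1]
grip_width: 0.499
grip_force: 0.0
```

Request:
send_rows(
  targets=[0,0,0,0,0,0,-0.5,0,0,0,0,0,0,-0.7,0,0,0,0,0,0,-0.7,0,0,0,0,0,0,-0.75],
  newtons=20,
)

```text
time_s: 10.88
eef_pos: [508.7, -47.3, 55.6]
ee_rot: [0.0, 0.831, 0.556, 0.0]
force: [-0.3, 1.0, 0.5]
grip_width: 0.121
grip_force: 0.0
```

Run:
```python
from h import *
w=cap('wrist','w6');s=monitor.sense();print(s['eef_pos'],s['grip_width'],s['grip_force'],s['force'],R0().round(3).tolist())
p=proj(w,(508.6,-46.9,82));print(p)
g=w['img'].astype(int).mean(2).round().astype(int); u,v=int(p[0]),int(p[1])
for r in range(v-24,v+25,3): print(r,g[r,u-26:u+27:1].tolist())
```

```text
[508.60412166 -47.29536084  55.4283156 ] 0.12431804093612439 0.0 [ 0.16315443  0.08470641 -0.36899713] [[0.382, 0.924, 0.001], [0.924, -0.382, -0.0], [0.0, 0.001, -1.0]]
[283.9539315 310.5608166]
286 [67, 71, 70, 69, 70, 71, 70, 63, 43, 24, 21, 20, 25, 31, 55, 73, 77, 81, 87, 86, 86, 87, 81, 77, 70, 64, 72, 78, 80, 86, 83, 88, 82, 83, 81, 72, 66, 64, 46, 27, 18, 21, 28, 24, 44, 57, 68, 67, 69, 71, 71, 70, 69]
289 [71, 70, 72, 69, 71, 70, 70, 59, 33, 17, 19, 12, 28, 37, 52, 71, 79, 82, 87, 85, 91, 86, 84, 79, 72, 69, 72, 75, 76, 85, 82, 89, 88, 85, 81, 79, 82, 74, 51, 32, 25, 25, 22, 31, 40, 57, 71, 69, 70, 70, 69, 72, 71]
292 [72, 72, 70, 69, 71, 74, 66, 58, 33, 27, 29, 25, 17, 40, 56, 71, 80, 83, 86, 87, 88, 86, 82, 80, 68, 67, 71, 77, 83, 83, 86, 89, 88, 86, 82, 74, 78, 68, 48, 26, 22, 12, 26, 24, 34, 52, 64, 70, 68, 73, 69, 71, 72]
295 [69, 72, 70, 72, 72, 69, 63, 47, 18, 24, 22, 21, 23, 35, 58, 73, 82, 86, 93, 95, 95, 93, 85, 78, 71, 73, 76, 80, 85, 91, 97, 100, 96, 91, 87, 82, 76, 69, 51, 26, 24, 24, 21, 28, 26, 48, 57, 71, 71, 72, 71, 71, 74]
298 [70, 71, 70, 68, 73, 66, 61, 45
[... 2237 characters left out ...]
, 30, 27, 27, 27, 23, 66, 120, 159, 165, 164, 166, 165, 164, 163, 165, 164, 164, 164, 166, 164, 164, 165, 164, 162, 160, 157, 157, 160, 161, 162, 162, 151, 127, 71, 33, 26, 28, 24, 27, 31, 29, 26, 32, 27, 27, 20]
331 [24, 22, 29, 19, 22, 29, 22, 21, 25, 28, 31, 36, 73, 123, 160, 165, 166, 162, 164, 166, 164, 162, 166, 164, 167, 167, 167, 166, 164, 164, 165, 165, 168, 165, 165, 166, 165, 165, 160, 136, 82, 32, 21, 35, 32, 33, 29, 26, 29, 23, 22, 26, 27]
334 [27, 32, 29, 26, 25, 30, 29, 26, 26, 29, 30, 37, 76, 125, 157, 164, 163, 165, 165, 165, 164, 164, 163, 166, 165, 165, 163, 166, 165, 165, 165, 166, 165, 166, 167, 166, 165, 166, 159, 138, 88, 44, 35, 29, 36, 28, 25, 27, 29, 30, 27, 20, 27]
```

Request:
send_rows(
  targets=[0,0,0,0,0,0,-0.8,0,0,0,0,0,0,-1,0,0,0,0,0,0,-1],
  newtons=28,
)

```text
time_s: 11.3
eef_pos: [508.6, -47.3, 55.3]
ee_rot: [0.0, 0.831, 0.556, 0.0]
force: [0.4, 0.5, 3.6]
grip_width: 0.098
grip_force: 28.6
```

Request:
send_rows(
  targets=[0,0,0,0,0,-0.1,-1,0,0,0,0,0,-0.3,-1,0,0,0,0,0,-0.5,-1,0,0,0,0,0,-0.5,-1,0,0,0,0,0,-0.4,-1],
)

```text
time_s: 11.92
eef_pos: [508.4, -47.2, 164.3]
ee_rot: [0.0, 0.831, 0.556, 0.0]
force: [-0.0, -0.4, -0.8]
grip_width: 0.098
grip_force: 28.1
```

Request:
send_rows(
  targets=[0,0,-10.5,0.9,-0.1,0,-1,0,0,-10.5,0.9,-0.1,0,-1,0,0,0,0.6,0,0,-1,0,0,0,0,0,0,-1,0,0,0,0,0,0,-1],
)

```text
time_s: 12.55
eef_pos: [529.7, 94.5, 163.0]
ee_rot: [-0.0, 0.716, 0.698, -0.0]
force: [0.2, -0.0, 0.5]
grip_width: 0.101
grip_force: 28.1
```

Run:
```python
from h import *
s=monitor.sense();P=s['eef_pos'];print(P,s['grip_width'],s['grip_force'],s['force'],R0().round(3).tolist())
w=cap('wrist','w7');c=cap('scene','s7');t=cap('top','t7')
for d in(w,c,t): print(proj(d,P+[0,0,16]).round(1),proj(d,P+[0,8.5,-47]).round(1),proj(d,P+[0,-8.5,-47]).round(1))
def sub(d,h,s):
    u,v=proj(d,P+[0,0,-15]).astype(int); u=max(u,h);v=min(max(v,h),419-h); print('org',u-h,v-h); return cv2.resize(d['img'][v-h:v+h,u-h:u+h],(400,400),interpolation=cv2.INTER_CUBIC)
cv2.imwrite('pics/c7.png',np.hstack([sub(w,80,2),sub(c,40,4)])[:,:,::-1])
```

```text
[529.66441765  94.48232816 162.98607738] 0.10095535282439605 28.113260865211487 [ 0.15909992 -0.04247024  0.49919626] [[0.026, 1.0, -0.0], [1.0, -0.026, -0.0], [-0.0, -0.0, -1.0]]
[284.1 297.3] [283.3 227.4] [284.1 254.1]
[290.9 180.9] [286.6 204.3] [293.9 201.9]
[278.  211.7] [274.7 216.3] [281.1 216.2]
org 203 184
org 250 152
```

View pics/c7.png

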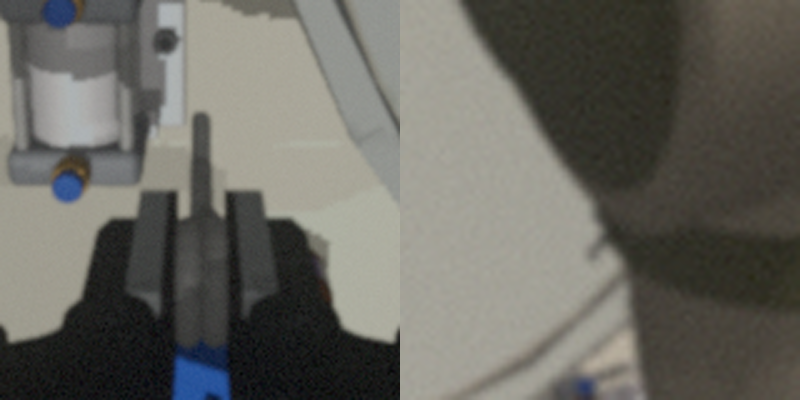

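The wrist view shows the cotter held straight, with a wire end at (283,230). In the scene crop the +y wire looks kinked and flared, so the bow is on the +tool-x side and the leg on the -y side. I'll move above the pin and check that numerically.

Request:
send_rows(
  targets=[0,0,0,0.5,-0.35,0,-1,0,0,0,0.5,-0.35,0,-1,0,0,0,0.486,-0.33,0.2,-1,0,0,0,0,0,0.433,-1,0,0,0,0,0,0,-1],
)

```text
time_s: 13.32
eef_pos: [469.5, 185.2, 124.0]
ee_rot: [-0.001, 0.716, 0.698, -0.001]
force: [-0.6, -0.5, -0.0]
grip_width: 0.098
grip_force: 28.1
```

Run:
```python
from h import *
s=monitor.sense();P=s['eef_pos'];print(P,s['force'],R0().round(3).tolist())
w=cap('wrist','w8');c=cap('scene','s8');t=cap('top','t8')
for n,d in(('w',w),('s',c),('t',t)): print(n,'eye,legtip(-y),bowend(+y)',proj(d,P+[0,0.3,15.7]).round(1),proj(d,P+[0,-8.2,-47]).round(1),proj(d,P+[0,6.8,-47]).round(1))
g=c['img'].astype(int).mean(2).round().astype(int); u,v=proj(c,P+[0,0,-25]).astype(int)
print(u,v)
for r in range(v-18,v+24): print(r,' '.join('%3d'%x for x in g[r,u-16:u+17]))
```

```text
[469.52847362 185.15449801 123.99850785] [-0.57604858 -0.49336438 -0.01925379] [[0.026, 1.0, -0.003], [1.0, -0.026, -0.001], [-0.001, -0.003, -1.0]]
w eye,legtip(-y),bowend(+y) [284.  296.4] [284.4 253.7] [283.7 230.2]
s eye,legtip(-y),bowend(+y) [261.2 229.1] [265.9 248.3] [259.  250.8]
t eye,legtip(-y),bowend(+y) [243.3 238.1] [248.1 241.1] [242.6 241.2]
261 242
224 161 162 161 164 162 162 163 161 151 125  78  47  44  42  42  40  42  42  42  41  37  39  43  43  46  43  41  44  39  47  48  44  43
225 162 162 164 162 159 162 165 162 154 126  79  53  47  44  44  41  33  40  34  45  36  47  35  36  48  43  43  46  45  43  42  46  41
226 163 164 163 164 162 161 161 161 154 126  80  53  49  47  46  47  41  37  44  41  38  37  40  39  40  43  45  41  41  43  44  47  41
227 162 164 164 164 160 164 166 161 152 124  85  57  59  58  56  49  46  41  41  36  40  42  37  36  41  48  54  54  48  45  41  39  44
228 161 161 162 162 163 163 162 162 155 126  86  62  65  68  60  52  41  43  35  42  41  40  38  49  66  77  84  75  56  50  45  42  41
229 164 164 162 161 162 164 160 165 153 129  89  67  
[... 4278 characters left out ...]
 125 135 143 158 166
261  99  95  89  91  99 111 115 117 118 117 111 114 110 109 106 101  98  91  87  83  79  76  80  91 100 107 123 135 151 157 159 164 162
262  83  84  90  92 100 110 113 116 114 111 105 104 102  98  96  94  90  94  90  87  86  83 102 118 136 138 149 156 163 162 165 163 150
263  71  75  82  88  93 100 105 105 101 103  97  92  92  95  93  92  91  90  90  92  95 103 122 142 154 159 165 164 166 164 168 159 141
264  59  65  78  92  90  95  94  94  93  95  93  90  91  91  91  93  98  95  89  94  98 114 144 159 167 164 167 166 166 167 164 159 138
265  59  70  79  88  90  90  93  90  92  88  92  88  91  95  96  97 100  99  97  97  95 115 143 161 166 165 165 165 165 167 166 163 149
```

Run:
```python
from h import *
P=np.array([529.66,94.48,162.99])
w=ld('w7');c=ld('s7')
g=w['img'].astype(int).mean(2).round().astype(int)
print('w7 rows');
for r in range(220,274,2): print(r,g[r,274:294].tolist())
g=c['img'].astype(int).mean(2).round().astype(int)
for r in range(190,212): print(r,' '.join('%3d'%x for x in g[r,280:304]))
for sg in(1,-1):
  print('leg side',sg,[proj(c,P+[0,.3+8.5*sg,15.7-dz]).round(1).tolist() for dz in(20,30,40,50,63)], 'bow other',[proj(c,P+[0,.3+sg*o,15.7-dz]).round(1).tolist() for o,dz in((-8.5,5),(-4,25),(-4,36),(-1,50),(-6.5,63))])
```

```text
w7 rows
220 [174, 167, 147, 144, 156, 160, 160, 161, 161, 161, 160, 162, 161, 162, 161, 163, 160, 161, 161, 161]
222 [176, 166, 150, 145, 155, 162, 162, 159, 160, 161, 161, 163, 160, 161, 161, 161, 162, 162, 161, 162]
224 [175, 166, 148, 144, 157, 161, 161, 162, 161, 160, 162, 161, 161, 163, 161, 161, 161, 162, 161, 161]
226 [176, 166, 150, 146, 157, 161, 161, 161, 162, 159, 160, 161, 162, 160, 162, 164, 161, 161, 160, 162]
228 [173, 167, 149, 144, 156, 159, 150, 140, 137, 135, 138, 144, 156, 161, 161, 160, 158, 161, 161, 161]
230 [173, 166, 153, 144, 155, 145, 113, 85, 80, 79, 79, 95, 123, 147, 158, 161, 162, 161, 161, 162]
232 [173, 166, 151, 147, 152, 134, 94, 74, 80, 79, 76, 81, 100, 133, 157, 162, 161, 162, 162, 162]
234 [160, 161, 156, 157, 152, 133, 90, 74, 77, 78, 77, 77, 96, 130, 155, 162, 162, 162, 162, 163]
236 [161, 162, 160, 161, 155, 136, 95, 74, 77, 80, 78, 77, 95, 131, 155, 162, 161, 163, 161, 161]
238 [160, 160, 161, 161, 157, 136, 92, 73, 78, 83, 82, 79, 96, 132, 157, 160, 160, 161, 163, 161]
240 [163, 166, 165, 165, 159, 136, 93, 73, 79, 78, 78, 83, 98, 136, 158, 1
[... 3418 characters left out ...]
0  77  66  65  57  60  54  52  50
209 160 158 158 155 157 157 159 151 154 143 130 116 110 121 127 110  81  65  62  64  62  57  59  52
210 155 158 160 155 159 159 153 156 145 133 114 110 124 137 141 119  85  65  66  65  64  64  65  60
211 158 157 155 159 157 154 152 144 128 117 110 127 139 146 140 116  84  63  62  64  61  65  63  66
leg side 1 [[286.8, 189.5], [286.7, 193.1], [286.6, 196.6], [286.5, 200.0], [286.4, 204.4]] bow other [[294.6, 181.7], [292.3, 189.5], [292.2, 193.4], [290.7, 198.7], [293.0, 202.3]]
leg side -1 [[294.4, 187.1], [294.2, 190.7], [294.1, 194.1], [294.0, 197.6], [293.8, 202.0]] bow other [[286.9, 184.1], [288.8, 190.7], [288.6, 194.5], [289.8, 199.0], [287.3, 204.1]]
```

The profile settles it: the visible wire is kinked and shaded in two segments and ends short, so it is the bow at +y and the leg is at -y. I'll now feel down for the hole.

Request:
send_rows(
  targets=[0,0,0,0,0.014,0.1,-1,0,0,0,0,0,0.1,-1,0,0,0,0,0,0,-1],
)

```text
time_s: 13.85
eef_pos: [470.9, 185.6, 112.6]
ee_rot: [-0.0, 0.716, 0.698, -0.0]
force: [0.5, -0.2, -1.3]
grip_width: 0.096
grip_force: 28.1
```

Request:
send_rows(
  targets=[0,0,0,0,0,0.02,-1,0,0,0,0,0,0.02,-1,0,0,0,0,0,0.01,-1,0,0,0,0,0,0,-1],
)

```text
time_s: 14.35
eef_pos: [471.1, 185.7, 110.0]
ee_rot: [0.0, 0.716, 0.698, 0.0]
force: [0.2, 0.5, -0.2]
grip_width: 0.096
grip_force: 28.1
```

Request:
send_rows(
  targets=[0,0,0,0,0,0.015,-1,0,0,0,0,0,0,-1],
)

```text
time_s: 14.6
eef_pos: [471.2, 185.7, 109.2]
ee_rot: [0.0, 0.716, 0.698, 0.0]
force: [-0.9, 0.9, 0.8]
grip_width: 0.103
grip_force: 28.3
```

Request:
send_rows(
  targets=[0,0,0,0,-0.014,0.01,-1,0,0,0,0,0,0,-1],
)

```text
time_s: 14.85
eef_pos: [470.5, 185.8, 108.9]
ee_rot: [0.0, 0.716, 0.698, 0.0]
force: [1.7, 0.1, 4.0]
grip_width: 0.1
grip_force: 28.6
```

Request:
send_rows(
  targets=[0,0,0,0,0,0.015,-1,0,0,0,0,0,0,-1],
)

```text
time_s: 15.1
eef_pos: [470.7, 185.9, 108.4]
ee_rot: [0.0, 0.716, 0.698, 0.001]
force: [-0.0, 0.9, 8.9]
grip_width: 0.096
grip_force: 29.3
```

Request:
send_rows(
  targets=[0,0,0,0,0,0.015,-1,0,0,0,0,0,0,-1],
)

```text
time_s: 15.35
eef_pos: [470.9, 185.9, 108.0]
ee_rot: [0.001, 0.716, 0.698, 0.001]
force: [-1.2, 0.8, 11.7]
grip_width: 0.093
grip_force: 29.8
```

Run:
```python
from h import *
w=ld('w4'); g=w['img'].astype(int).mean(2).round().astype(int)
print('cols',list(range(256,294)))
for r in range(112,151): print(r,' '.join('%3d'%x for x in g[r,256:294]))
for y in (174,176,177.5): print(proj(w,(470.3,y,62)).round(1))
```

```text
cols [256, 257, 258, 259, 260, 261, 262, 263, 264, 265, 266, 267, 268, 269, 270, 271, 272, 273, 274, 275, 276, 277, 278, 279, 280, 281, 282, 283, 284, 285, 286, 287, 288, 289, 290, 291, 292, 293]
112 125 122 127 126 125 135 156 177 177 161 138 134 141 146 146 142 143 140 140 138 140 140 142 142 144 143 142 145 145 144 137 123  95  78  76  80  85  91
113 123 126 126 127 126 130 155 173 174 161 136 130 142 143 143 141 139 139 139 139 137 139 140 138 142 141 138 138 138 139 138 117  93  79  78  82  88  94
114 128 126 128 123 123 128 144 162 164 151 128 124 127 129 127 127 127 126 126 128 127 127 128 129 128 129 127 129 129 130 125 108  87  81  77  84  90  99
115 126 126 124 124 117 112 121 134 135 123 107 100 104 104 105 100  98 103 108 106 106 103 105 105 105 103 105 103 103 103 100  88  76  80  83  84  91  95
116 128 127 121 120 107  97  95  98  98  91  88  86  83  86  84  88  90  90  90  88  85  88  88  88  88  92  88  85  87  89  78  75  76  81  84  86  96  99
117 126 123 120 110  99  91  89  89  84  86  84  81  85  83  85  89  91  89  87  87  87  89  86  92  88  89  88  85  87  87 
[... 4521 characters left out ...]
68  60  61  64  67  66  72  87  94
147  91  90  89  88  87  80  76  77  78  75  79  80  84  87  82  83  84  84  86  89  87  90  93  89  85  81  79  75  77  77  72  60  60  66  65  77  89  97
148  90  89  90  88  88  89  88  86  84  83  87  94  96  99 100  94  97  96  97  97  99  98  96  97  96  97  92  93  91  87  83  69  64  61  60  74  85  93
149  90  88  91  85  88  90  88  90  89  86  89  95 100 101 104  97  97  99  97  97  95 100  99  99  95  99  97  97  97  94  90  75  66  55  60  73  85  92
150  90  86  89  88  89  90  90  89  88  86  92  95 100 102 101 100  98  96  99  98 101  98  99 101 101  97  98 102 102  99  94  75  64  55  56  69  85  92
[274.9 136.5]
[274.8 133.1]
[274.7 130.6]
```

Request:
send_rows(
  targets=[0,0,0,0,-0.012,-0.01,-1,0,0,0,0,0,0,-1],
)

```text
time_s: 15.6
eef_pos: [470.4, 185.9, 108.3]
ee_rot: [0.001, 0.716, 0.698, 0.001]
force: [0.7, -0.3, 8.7]
grip_width: 0.09
grip_force: 29.3
```

Request:
send_rows(
  targets=[0,0,0,0,-0.01,0,-1,0,0,0,0,0,0,-1],
)

```text
time_s: 15.85
eef_pos: [469.8, 185.9, 108.3]
ee_rot: [0.001, 0.716, 0.698, 0.001]
force: [0.9, 0.8, 7.9]
grip_width: 0.097
grip_force: 29.3
```

Request:
send_rows(
  targets=[0,0,0,-0.013,0.005,0,-1,0,0,0,0,0,0,-1],
)

```text
time_s: 16.1
eef_pos: [469.9, 185.1, 108.2]
ee_rot: [0.001, 0.716, 0.698, 0.001]
force: [1.0, -0.2, 7.4]
grip_width: 0.098
grip_force: 29.2
```

Request:
send_rows(
  targets=[0,0,0,-0.013,0,0,-1,0,0,0,0,0,0,-1],
)

```text
time_s: 16.35
eef_pos: [469.8, 184.4, 108.0]
ee_rot: [0.001, 0.716, 0.698, 0.001]
force: [0.6, 1.1, 7.3]
grip_width: 0.096
grip_force: 29.0
```

Request:
send_rows(
  targets=[0,0,0,-0.013,0,0,-1,0,0,0,0,0,0,-1],
)

```text
time_s: 16.6
eef_pos: [469.0, 183.3, 107.1]
ee_rot: [-0.0, 0.716, 0.698, -0.0]
force: [1.4, -0.9, 0.0]
grip_width: 0.102
grip_force: 28.1
```

The tip dropped: the force went to zero below the contact height, so it has found the mouth.

Request:
send_rows(
  targets=[0,0,0,0,0,0.015,-1,0,0,0,0,0,0,-1],
)

```text
time_s: 16.85
eef_pos: [469.1, 183.4, 106.2]
ee_rot: [-0.0, 0.716, 0.698, -0.0]
force: [0.8, -0.7, 0.4]
grip_width: 0.099
grip_force: 28.1
```

Request:
send_rows(
  targets=[0,0,0,0,0,0.015,-1,0,0,0,0,0,0,-1],
)

```text
time_s: 17.1
eef_pos: [469.1, 183.4, 105.4]
ee_rot: [-0.0, 0.716, 0.698, -0.0]
force: [1.5, -0.6, -0.5]
grip_width: 0.095
grip_force: 28.1
```

Request:
send_rows(
  targets=[0,0,0,-0.015,0,0,-1,0,0,0,0,0,0,-1],
)

```text
time_s: 17.35
eef_pos: [469.1, 182.5, 105.5]
ee_rot: [-0.0, 0.716, 0.698, -0.0]
force: [0.0, 0.2, -1.1]
grip_width: 0.098
grip_force: 28.1
```

Request:
send_rows(
  targets=[0,0,0,-0.015,0,0,-1,0,0,0,0,0,0,-1],
)

```text
time_s: 17.6
eef_pos: [469.1, 181.6, 105.5]
ee_rot: [-0.0, 0.716, 0.698, -0.0]
force: [-0.4, -0.0, -0.8]
grip_width: 0.092
grip_force: 28.1
```

Request:
send_rows(
  targets=[0,0,0,-0.015,0,0,-1,0,0,0,0,0,0,-1],
)

```text
time_s: 17.85
eef_pos: [469.1, 180.8, 105.6]
ee_rot: [-0.0, 0.716, 0.698, 0.0]
force: [0.9, 1.3, -1.1]
grip_width: 0.1
grip_force: 28.1
```

Request:
send_rows(
  targets=[0,0,0,-0.015,0,0,-1,0,0,0,0,0,0,-1],
)

```text
time_s: 18.1
eef_pos: [469.1, 180.0, 105.6]
ee_rot: [-0.0, 0.716, 0.698, 0.0]
force: [-0.3, 3.1, 0.1]
grip_width: 0.101
grip_force: 28.2
```

Run:
```python
from h import *
w=cap('wrist','w9'); s=monitor.sense(); print(s['eef_pos'],s['force'])
g=w['img'].astype(int).mean(2).round().astype(int)
for n in('w8','w9'):
  w=ld(n); g=w['img'].astype(int).mean(2).round().astype(int); print(n)
  for r in range(214,272,2): print(r,' '.join('%3d'%x for x in g[r,268:300]))
P=np.array(s['eef_pos']); w=ld('w9')
for y in(164.,176,186): print(y,[proj(w,(x,y,52)).round(1).tolist() for x in(461,478)])
```

```text
[469.10312587 179.97404091 105.60413716] [ 0.21070921  2.40040105 -0.48105926]
w8
214 179 177 178 178 178 176 164 140 123 126 131 130 133 128 129 125 126 127 125 126 125 124 125 124 126 127 124 124 113 107 102 104
216 178 180 179 179 178 175 163 141 122 127 128 131 130 130 127 128 126 126 121 111 105 105 105 106 107 107 107 107 105 102 101 104
218 178 178 179 178 177 174 163 140 126 128 130 131 129 129 129 122 119 114 112 106 104 103 104 102 104 101 103 103 103  99  98  94
220 171 170 169 169 170 167 160 154 157 158 146 129 119 117 117 112 102 103 101 102 105 102 102 101 102 103 103 102  95  83  70  67
222 158 161 159 160 160 158 154 156 166 176 171 159 149 146 147 145 145 145 146 145 146 145 145 146 150 147 150 144 130  98  72  68
224 161 161 158 151 139 133 129 128 138 147 154 150 144 138 134 133 129 131 133 132 133 134 141 146 151 148 149 144 124  88  69  74
226 159 156 138 113  93  81  78  77  77  74  72  72  77  80  80  80  78  77  79  77  81  79  78  76  76  79  78  76  68  62  70  73
228 156 140 113  84  76  73  73  68  73  72  70  71  76  78  82  81  79  82  85  88  84  88  8
[... 6053 characters left out ...]
 70  73  86 123 157 176 173 151  93  44  34  50  66  73  75
264  77  67  53  39  36  64 106 147 169 176 161 122  83  76  77  76  75  73  81 109 149 170 177 174 149  91  42  38  43  61  76  77
266  74  67  51  38  36  58 105 146 171 176 162 121  81  72  67  65  58  64  70  98 136 164 175 171 147  94  43  29  45  60  73  77
268  74  63  46  38  38  59 104 145 171 175 159 118  82  74  66  57  67  60  60  64  82 124 157 167 147  88  38  35  41  57  72  77
270  76  63  41  35  36  49  95 128 144 145 129  90  72  65  65  59  63  60  61  65  68  76 101 125 119  73  34  25  39  58  70  73
164.0 [[271.4, 261.2], [298.6, 260.5]]
176 [[270.7, 243.3], [298.3, 242.6]]
186 [[270.1, 228.0], [298.1, 227.3]]
```

Run:
```python
from h import *
P7=np.array([529.66,94.48,162.99]);w=ld('w7')
a=np.linspace(0,2*np.pi,200)
for oy in(-1,0.35,1.5):
  r=[proj(w,P7+[0,oy+10.75*np.cos(t),15.7+10.75*np.sin(t)])[1] for t in a]
  print('eye oy',oy,'rows',min(r).round(1),max(r).round(1))
  for th in(-.04,0,.04):
    c,s=np.cos(th),np.sin(th)
    def pt(x,z): # cotter coords -> rel TCP, bow +y
        y,zz=x-8.5,z-36; return P7+[0,oy+c*y-s*zz,15.7+s*y+c*zz]
    print('  th',th,'bow end rows centre/outer',proj(w,pt(15,-27))[1].round(1),proj(w,pt(17.25,-27))[1].round(1))
g=w['img'].astype(int).mean(2).round().astype(int)
for r in range(264,276): print(r,g[r,277:290].tolist())
for r in range(312,330,1): print(r,w['img'][r,277:290].astype(int).sum(1).tolist())
```

```text
eye oy -1 rows 273.0 326.0
  th -0.04 bow end rows centre/outer 235.9 232.3
  th 0 bow end rows centre/outer 232.0 228.4
  th 0.04 bow end rows centre/outer 228.2 224.6
eye oy 0.35 rows 270.2 323.2
  th -0.04 bow end rows centre/outer 233.8 230.1
  th 0 bow end rows centre/outer 229.9 226.3
  th 0.04 bow end rows centre/outer 226.0 222.4
eye oy 1.5 rows 267.7 320.8
  th -0.04 bow end rows centre/outer 231.9 228.3
  th 0 bow end rows centre/outer 228.0 224.4
  th 0.04 bow end rows centre/outer 224.2 220.6
264 [149, 136, 101, 70, 65, 63, 64, 64, 62, 67, 88, 121, 141]
265 [151, 134, 98, 72, 62, 63, 66, 60, 60, 64, 92, 121, 139]
266 [152, 133, 94, 66, 62, 62, 57, 56, 59, 61, 81, 115, 138]
267 [149, 132, 93, 68, 65, 63, 56, 54, 56, 58, 70, 102, 130]
268 [151, 133, 93, 67, 61, 57, 54, 54, 52, 53, 60, 80, 111]
269 [147, 124, 89, 66, 61, 55, 57, 57, 51, 56, 57, 66, 83]
270 [122, 107, 74, 57, 57, 56, 52, 53, 51, 53, 55, 63, 65]
271 [83, 70, 59, 55, 54, 53, 53, 59, 59, 61, 59, 61, 61]
272 [61, 61, 59, 57, 58, 59, 56, 56, 56, 62, 63, 66, 62]
273 [58, 58, 61, 60, 58, 54, 55, 56, 60, 63, 62, 65, 
[... 674 characters left out ...]
75]
320 [179, 170, 179, 162, 151, 140, 137, 144, 172, 164, 162, 174, 172]
321 [172, 161, 166, 156, 150, 132, 99, 124, 152, 150, 158, 166, 161]
322 [157, 159, 145, 139, 137, 122, 122, 122, 120, 142, 147, 152, 152]
323 [134, 144, 129, 113, 131, 102, 110, 110, 124, 124, 131, 146, 136]
324 [138, 127, 133, 102, 120, 101, 119, 123, 114, 122, 111, 106, 135]
325 [122, 115, 109, 115, 134, 126, 124, 113, 114, 136, 114, 116, 127]
326 [131, 133, 118, 93, 89, 110, 136, 119, 122, 109, 124, 109, 129]
327 [172, 148, 145, 129, 137, 117, 123, 135, 111, 111, 122, 123, 120]
328 [221, 195, 181, 169, 152, 139, 135, 121, 123, 120, 106, 113, 123]
329 [267, 246, 239, 225, 216, 206, 179, 164, 149, 143, 122, 105, 121]
```

Request:
send_rows(
  targets=[0,0,0,0.03,0,0,-1,0,0,0,0.02,0,0,-1,0,0,0,0,0,0,-1],
)

```text
time_s: 18.52
eef_pos: [469.2, 182.8, 105.5]
ee_rot: [0.0, 0.716, 0.698, -0.0]
force: [-0.1, 1.2, -0.8]
grip_width: 0.1
grip_force: 28.1
```

Request:
send_rows(
  targets=[0,0,0,0.015,0,0,-1,0,0,0,0,0,0,-1],
)

```text
time_s: 18.77
eef_pos: [469.2, 183.6, 105.5]
ee_rot: [0.0, 0.716, 0.698, -0.0]
force: [0.2, -1.5, -0.2]
grip_width: 0.1
grip_force: 28.1
```

Request:
send_rows(
  targets=[0,0,0,0.015,0,0,-1,0,0,0,0,0,0,-1],
)

```text
time_s: 19.02
eef_pos: [469.2, 184.5, 105.5]
ee_rot: [0.0, 0.716, 0.698, -0.0]
force: [0.2, -3.2, -0.1]
grip_width: 0.096
grip_force: 28.1
```

Request:
send_rows(
  targets=[0,0,0,0.015,0,0,-1,0,0,0,0,0,0,-1],
)

```text
time_s: 19.27
eef_pos: [469.2, 185.5, 105.5]
ee_rot: [0.0, 0.716, 0.698, -0.0]
force: [-0.0, -3.4, -1.0]
grip_width: 0.098
grip_force: 28.1
```

The hole is confirmed, with walls felt on both sides, and the pin now rolls at about 3.3 N. I'll roll it a bit further, come back to centre and descend.

Request:
send_rows(
  targets=[0,0,0,0.015,0,0,-1,0,0,0,0.006,0,0,-1,0,0,0,0,0,0,-1],
)

```text
time_s: 19.65
eef_pos: [469.2, 186.8, 105.5]
ee_rot: [0.0, 0.716, 0.698, -0.0]
force: [0.4, -3.5, -1.2]
grip_width: 0.097
grip_force: 28.1
```

Request:
send_rows(
  targets=[0,0,0,-0.035,0,0,-1,0,0,0,0,0,0,-1],
)

```text
time_s: 19.9
eef_pos: [469.2, 184.8, 105.6]
ee_rot: [-0.0, 0.716, 0.698, 0.0]
force: [0.5, -0.1, 0.2]
grip_width: 0.098
grip_force: 28.1
```

Request:
send_rows(
  targets=[0,0,0,0,0,0.03,-1,0,0,0,0,0,0,-1],
)

```text
time_s: 20.15
eef_pos: [469.2, 184.8, 103.6]
ee_rot: [-0.0, 0.716, 0.698, 0.0]
force: [1.4, 0.6, -0.8]
grip_width: 0.095
grip_force: 28.1
```

Request:
send_rows(
  targets=[0,0,0,0,0,0.03,-1,0,0,0,0,0,0,-1],
)

```text
time_s: 20.4
eef_pos: [469.2, 184.7, 101.8]
ee_rot: [0.0, 0.716, 0.698, 0.0]
force: [1.0, 1.0, 0.8]
grip_width: 0.101
grip_force: 28.1
```

Request:
send_rows(
  targets=[0,0,0,0,0,0.03,-1,0,0,0,0,0,0,-1],
)

```text
time_s: 20.65
eef_pos: [469.2, 184.7, 100.1]
ee_rot: [0.0, 0.716, 0.698, 0.0]
force: [1.3, -0.4, -0.6]
grip_width: 0.102
grip_force: 28.1
```

Request:
send_rows(
  targets=[0,0,0,0,0,0.03,-1,0,0,0,0,0,0,-1],
)

```text
time_s: 20.9
eef_pos: [469.2, 184.7, 98.2]
ee_rot: [-0.0, 0.716, 0.698, -0.0]
force: [0.4, 0.6, -0.2]
grip_width: 0.098
grip_force: 28.1
```

Request:
send_rows(
  targets=[0,0,0,0,0,0.025,-1,0,0,0,0,0,0,-1],
)

```text
time_s: 21.15
eef_pos: [469.2, 184.8, 96.8]
ee_rot: [-0.0, 0.716, 0.698, 0.0]
force: [1.5, -0.1, -0.3]
grip_width: 0.096
grip_force: 28.1
```

Request:
send_rows(
  targets=[0,0,0,0,0,0.02,-1,0,0,0,0,0,0,-1],
)

```text
time_s: 21.4
eef_pos: [469.2, 184.9, 95.6]
ee_rot: [-0.0, 0.716, 0.698, 0.0]
force: [1.2, 2.0, 0.7]
grip_width: 0.096
grip_force: 28.2
```

Request:
send_rows(
  targets=[0,0,0,0,0,0.02,-1,0,0,0,0,0,0,-1],
)

```text
time_s: 21.65
eef_pos: [469.3, 184.9, 94.5]
ee_rot: [-0.0, 0.716, 0.698, 0.0]
force: [0.6, 2.7, 1.1]
grip_width: 0.099
grip_force: 28.4
```

Request:
send_rows(
  targets=[0,0,0,0,0,0.02,-1,0,0,0,0,0,0,-1],
)

```text
time_s: 21.9
eef_pos: [469.3, 184.8, 93.2]
ee_rot: [-0.0, 0.716, 0.698, 0.0]
force: [1.2, 4.5, 2.6]
grip_width: 0.098
grip_force: 28.5
```

Request:
send_rows(
  targets=[0,0,0,0.012,0,0.015,-1,0,0,0,0,0,0,-1],
)

```text
time_s: 22.15
eef_pos: [469.3, 185.3, 92.3]
ee_rot: [0.0, 0.716, 0.698, -0.0]
force: [2.2, 3.6, 1.6]
grip_width: 0.101
grip_force: 28.5
```

Request:
send_rows(
  targets=[0,0,0,0,0,0.02,-1,0,0,0,0,0,0,-1],
)

```text
time_s: 22.4
eef_pos: [469.2, 185.4, 91.0]
ee_rot: [-0.0, 0.716, 0.698, 0.0]
force: [2.5, 3.3, 2.1]
grip_width: 0.098
grip_force: 28.4
```

Request:
send_rows(
  targets=[0,0,0,0.008,0.006,0.02,-1,0,0,0,0,0,0,-1],
)

```text
time_s: 22.65
eef_pos: [469.4, 185.8, 89.7]
ee_rot: [-0.0, 0.716, 0.698, -0.0]
force: [0.6, 2.1, 2.4]
grip_width: 0.096
grip_force: 28.4
```

Request:
send_rows(
  targets=[0,0,0,0,0,0.02,-1,0,0,0,0,0,0,-1],
)

```text
time_s: 22.9
eef_pos: [469.4, 185.8, 88.5]
ee_rot: [-0.0, 0.716, 0.698, -0.0]
force: [1.1, 1.7, 1.9]
grip_width: 0.095
grip_force: 28.3
```

Request:
send_rows(
  targets=[0,0,0,0,0,0.02,-1,0,0,0,0,0,0,-1],
)

```text
time_s: 23.15
eef_pos: [469.5, 185.8, 87.4]
ee_rot: [-0.0, 0.716, 0.698, -0.0]
force: [1.0, 1.6, 0.9]
grip_width: 0.096
grip_force: 28.4
```

Now the tip is through the bottom of the pin and the forces stay low, so I'll carry on down.

Request:
send_rows(
  targets=[0,0,0,0,0,0.02,-1,0,0,0,0,0,0.02,-1,0,0,0,0,0,0,-1],
)

```text
time_s: 23.52
eef_pos: [469.5, 185.8, 84.8]
ee_rot: [-0.0, 0.716, 0.698, -0.0]
force: [0.9, 0.8, -0.1]
grip_width: 0.093
grip_force: 28.1
```

Request:
send_rows(
  targets=[0,0,0,0,0,0.02,-1,0,0,0,0,0,0.02,-1,0,0,0,0,0,0,-1],
)

```text
time_s: 23.9
eef_pos: [469.4, 185.8, 82.4]
ee_rot: [-0.0, 0.716, 0.698, -0.0]
force: [1.2, 1.4, -2.0]
grip_width: 0.096
grip_force: 27.9
```

Request:
send_rows(
  targets=[0,0,0,0,0,0.02,-1,0,0,0,0,0,0.02,-1,0,0,0,0,0,0,-1],
)

```text
time_s: 24.28
eef_pos: [469.4, 185.8, 80.0]
ee_rot: [-0.0, 0.716, 0.698, -0.0]
force: [1.0, 1.9, -3.0]
grip_width: 0.103
grip_force: 27.8
```

Request:
send_rows(
  targets=[0,0,0,0,0,0.02,-1,0,0,0,0,0,0.02,-1,0,0,0,0,0,0,-1],
)

```text
time_s: 24.65
eef_pos: [469.4, 185.8, 77.6]
ee_rot: [-0.0, 0.716, 0.698, -0.0]
force: [1.5, 0.5, -3.5]
grip_width: 0.097
grip_force: 27.7
```

Request:
send_rows(
  targets=[0,0,0,0,0,0.02,-1,0,0,0,0,0,0.01,-1,0,0,0,0,0,0,-1],
)

```text
time_s: 25.02
eef_pos: [469.5, 185.8, 76.0]
ee_rot: [-0.0, 0.716, 0.698, -0.0]
force: [1.1, 0.5, -4.2]
grip_width: 0.1
grip_force: 27.7
```

Request:
send_rows(
  targets=[0,0,0,0,0,0.015,-1,0,0,0,0,0,0.01,-1,0,0,0,0,0,0,-1],
)

```text
time_s: 25.4
eef_pos: [469.5, 185.8, 74.6]
ee_rot: [-0.0, 0.716, 0.698, -0.0]
force: [0.7, -0.7, -3.3]
grip_width: 0.096
grip_force: 27.9
```

Request:
send_rows(
  targets=[0,0,0,0,0,0.015,-1,0,0,0,0,0,0,-1],
)

```text
time_s: 25.65
eef_pos: [469.6, 185.8, 73.8]
ee_rot: [-0.0, 0.716, 0.698, -0.0]
force: [-0.3, -0.5, -0.1]
grip_width: 0.098
grip_force: 28.1
```

Request:
send_rows(
  targets=[0,0,0,0,0,0.012,-1,0,0,0,0,0,0,-1],
)

```text
time_s: 25.9
eef_pos: [469.6, 185.9, 73.0]
ee_rot: [0.0, 0.716, 0.698, -0.0]
force: [-0.1, -0.2, -1.0]
grip_width: 0.099
grip_force: 28.1
```

Request:
send_rows(
  targets=[0,0,0,0,0,0.01,-1,0,0,0,0,0,0,-1],
)

```text
time_s: 26.15
eef_pos: [469.6, 185.9, 72.4]
ee_rot: [0.0, 0.716, 0.698, -0.0]
force: [-0.2, -1.0, 0.3]
grip_width: 0.098
grip_force: 28.1
```

Request:
send_rows(
  targets=[0,0,0,0,0,0.01,-1,0,0,0,0,0,0,-1],
)

```text
time_s: 26.4
eef_pos: [469.6, 185.9, 71.8]
ee_rot: [-0.0, 0.716, 0.698, -0.0]
force: [0.4, -0.5, -1.1]
grip_width: 0.098
grip_force: 28.1
```

Request:
send_rows(
  targets=[0,0,0,0,0,0.01,-1,0,0,0,0,0,0,-1],
)

```text
time_s: 26.65
eef_pos: [469.6, 185.9, 71.2]
ee_rot: [0.0, 0.716, 0.698, -0.0]
force: [-0.0, -0.3, -0.8]
grip_width: 0.096
grip_force: 28.1
```

Request:
send_rows(
  targets=[0,0,0,0,0,0.005,-1,0,0,0,0,0,0,-1],
)

```text
time_s: 26.9
eef_pos: [469.6, 185.9, 70.9]
ee_rot: [0.0, 0.716, 0.698, 0.0]
force: [-0.1, 0.1, -0.5]
grip_width: 0.099
grip_force: 28.2
```

Request:
send_rows(
  targets=[0,0,0,0,0,0.01,-1,0,0,0,0,0,0,-1],
)

```text
time_s: 27.15
eef_pos: [469.7, 185.9, 70.4]
ee_rot: [0.0, 0.716, 0.698, 0.0]
force: [0.2, 0.6, 1.2]
grip_width: 0.099
grip_force: 28.4
```

Request:
send_rows(
  targets=[0,0,0,0,0,0.008,-1,0,0,0,0,0,0,-1],
)

```text
time_s: 27.4
eef_pos: [469.8, 186.0, 70.0]
ee_rot: [0.0, 0.716, 0.698, 0.0]
force: [-0.2, 0.9, 3.3]
grip_width: 0.099
grip_force: 28.6
```

Run:
```python
from h import *
w=cap('wrist','w10'); s=monitor.sense(); P=np.array(s['eef_pos']); print(P,s['force'])
g=w['img'].astype(int).mean(2).round().astype(int)
for r in range(222,330,2): print(r,' '.join('%3d'%x for x in g[r,262:306:2]))
```

```text
[469.78428837 185.9379733   70.01714865] [0.30668212 0.14384212 2.93665972]
222 120 118 118 119 118 112 125 134 131 128 128 128 131 132 133 130 130 132 129 132 123 109
224 117 119 118 119 119 114 128 136 130 129 131 128 128 130 130 128 129 130 132 132 119 109
226 120 120 120 119 118 113 123 132 129 130 126 128 129 129 131 130 131 130 129 128 120 106
228 119 121 121 119 118 107 117 111 111 113 111 114 127 128 128 131 131 129 131 133 122 108
230 118 122 119 116 118 106 117 107 103  91  88  86 109 127 130 130 130 131 131 129 121 107
232 117 121 119 119 117 106 113 107 103  81  89  88  94 126 129 130 131 131 130 131 122 106
234 119 120 120 117 114 102 108 108 105  85  91  89  94 125 131 131 130 130 131 128 121 106
236 117 120 119 110  98 100 105 108 103  83  87  89  94 127 131 132 132 132 125 116 114 106
238 118 120 112 104  94  95 104 107 104  83  90  89  95 123 132 129 130 128 122 108 106 106
240 120 117 101  98  95  95 104 107 104  84  88  89  94 122 131 129 130 132 118 104 107 104
242 115  98  96  98  96  94 103 106 103  81  89  89  89 116 119 118 120 120 113 105 107 105
244 141 133 
[... 3243 characters left out ...]
  76  76  69  67  73  75  72  71  41  29  28  23  17  26
316  33  24  26  30  29  37  66  71  78  71  65  63  70  74  76  68  38  28  31  20  25  28
318  25  23  33  23  30  40  68  72  76  71  81  77  67  71  68  67  39  27  28  21  21  28
320  30  30  23  32  27  43  78  69  72  78 139 136  76  72  68  67  35  21  25  26  26  30
322  32  28  28  35  28  62 143 123 115 139 173 170 107  75  75  78  40  24  28  22  23  22
324  29  24  25  27  27  64 169 186 181 178 176 172 115  88  87  85  42  31  15  26  26  26
326  24  30  31  33  29  64 174 196 181 177 178 173 117  96  91  89  45  31  25  29  27  28
328  25  27  24  27  27  67 177 198 190 186 186 177 114  91  91  87  46  20  30  26  20  29
```

The bow's end is back at its closed position (row 229), and the push rises only below TCP z≈70.7, so the bow has snapped. I'll ease up to the nominal seat at about 71.8 and check for slack.

Request:
send_rows(
  targets=[0,0,0,0,0,-0.015,-1,0,0,0,0,0,-0.01,-1,0,0,0,0,0,0,-1],
)

```text
time_s: 27.82
eef_pos: [469.5, 185.8, 71.2]
ee_rot: [-0.0, 0.716, 0.698, -0.0]
force: [1.4, -0.3, 0.1]
grip_width: 0.097
grip_force: 28.1
```

Request:
send_rows(
  targets=[0,0,0,0,0,-0.008,-1,0,0,0,0,0,0,-0.75,0,0,0,0,0,0,-0.6,0,0,0,0,0,0,-0.4,0,0,0,0,0,0,-0.4],
)

```text
time_s: 28.45
eef_pos: [469.6, 185.9, 71.8]
ee_rot: [-0.0, 0.716, 0.698, -0.0]
force: [-0.2, -0.4, 0.2]
grip_width: 0.3
grip_force: 0.0
```

Request:
send_rows(
  targets=[0,0,0,0,0,-0.1,-0.4,0,0,0,0,0,-0.3,-0.4,0,0,0,0,0,-0.5,-0.4,0,0,0,-0.5,0,-0.3,-0.4,0,0,0,-0.7,0,0,-0.4],
)

```text
time_s: 29.08
eef_pos: [468.4, 113.6, 145.6]
ee_rot: [0.001, 0.715, 0.699, 0.001]
force: [0.5, -0.1, -0.0]
grip_width: 0.3
grip_force: 0.0
```

Request:
send_rows(
  targets=[0,0,0,0,0,0,-0.4,0,0,0,0,0,0,-0.4],
)

```text
time_s: 29.32
eef_pos: [467.8, 114.3, 144.0]
ee_rot: [-0.0, 0.716, 0.698, 0.0]
force: [0.7, 0.7, 0.5]
grip_width: 0.3
grip_force: 0.0
```

Run:
```python
from h import *
w=cap('wrist','w11'); s=monitor.sense(); print(s['eef_pos'],s['force'])
for n,p in dict(eyeN=(470,177+19,88),eyeF=(470,174,88),eyetop=(470,185,99),pinL=(461,176.5,62),ax=(470,176.5,62)).items(): print(n,proj(w,p).round(1))
g=w['img'].astype(int).mean(2).round().astype(int)
u,v=proj(w,(470,180,75)).astype(int)
for r in range(max(v-40,0),v+44,2): print(r,' '.join('%3d'%x for x in g[r,u-28:u+28:2]))
print(u-28)
```

```text
[467.75383455 114.54719331 143.93013896] [ 0.38068809 -0.60072898 -0.47856556]
eyeN [283.7  95.7]
eyeF [284.7 136.7]
eyetop [284.3 117.2]
pinL [270.3 129.7]
ax [284.4 129.3]
84 127 129 159 185 184 184 186 185 175 124 140 149 147 145 147 146 145 145 136 123 121 123 123 124 122 123 122 117
86 129 128 161 183 183 183 185 184 174 122 141 151 146 146 146 146 146 146 140 130 121 122 124 123 121 122 124 118
88 128 128 157 184 184 184 184 185 174 123 141 151 147 145 146 144 146 145 147 141 134 133 129 123 123 124 122 117
90 128 127 159 185 184 185 183 183 175 121 140 147 146 146 145 147 144 146 148 148 147 145 129 121 122 124 122 116
92 127 129 160 184 184 185 185 184 176 120 141 147 144 145 144 145 145 147 146 147 144 146 128 123 122 123 125 116
94 128 129 159 184 185 185 185 185 175 121 132 123 124 137 137 120 120 135 146 146 145 147 125 121 122 119 121 117
96 128 128 158 184 183 185 184 184 175 116 103  88  91 103 103  85  91 101 142 147 145 143 126 123 123 124 122 116
98 128 128 159 185 185 185 185 185 176 117  90  95  92  87  80  92  93  93 135 144 144 145 126 125 121 122 121 118
100 12
[... 3241 characters left out ...]

156 105 105 110  99  96 105 114 104  97  95 117 128 106  98 100 100 101 103 101 102 102  89  72  96  96  97  98  99
158 123 125 125 125 124 121 122 124 122 110 128 132  95  74  77  93 115 118 115 115 114  97  73  96  95  95  96  96
160 129 128 125 126 122 117 115 113 114 104 128 112  66  56  51  64 104 108 111 110 110  93  75  97  98  95  98  92
162 128 129 129 128 122 112 114 115 111 100 114  78  53  42  38  51  80 103 102 100 100  87  79  98  97  97  97  96
164 126 127 127 129 122 115 112 115 112  99 116  71  51  31  37  39  71  98 101 102  98  86  79  94  97  95  94  94
166 129 126 127 127 123 114 114 115 114 102 120  82  49  41  34  44  82 100  99 102 101  78  76  93  93  90  90  91
256
```

The cotter's eye stands over the pin at rows 95–133, about where predicted, and the gripper is clear of everything. I'm handing in the job.

```bash
python3 -c "
from rig import job; print(job.finish_job())"
```

```text
the job is handed in; nothing more can be done
None
```

The clevis pin is pressed home and the spring cotter is through its cross hole with the bow snapped round the pin. It was handed in at about 29 s with the gripper clear; the highest force I read on pin or cotter was about 12 N (grip about 30 N), but I took no final picture of the seat or the loose items.

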